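# Press the chicane barrier blocks home

### The arm

A 7-joint arm with a two-finger parallel gripper is mounted at the origin on the work surface. World frame = base frame: x ahead of the robot, y to its left, z up, the work surface at z = 0. Lengths are in m, angles in rad, forces in N, time in s.
With the tool pointing down it reaches from about 0.4 to 0.85 m from the base axis. Payload 10.4 kg.
Tool frame: the origin (TCP) lies at the very end of the fingers, on their centre line; the grasp point (between the pads) lies 19 mm behind it; z points along the fingers, y is the line along which they close (so a half turn about z gives the same grasp; the last joint's range is limited). The gripper opens to 85 mm and grips with 20 to 120 N. Pads are 22 mm wide; open, the fingers measure 114 mm over their backs; the gripper's body (76 mm by 85 mm) begins 54 mm behind the grasp point. The pads swing forward as they close: fully open they stand 13 mm farther back than shut.
Start: joints at [-1.237, 0.332, -0.065, 1.46, 0.022, 1.35, -0.088], TCP at [0.218, 0.586, 0.231] pointing down, gripper open.
Joint ranges: [-2.6, 2.6], [-0.5, 2.12], [-1.47, 1.34], [0.16, 2.42], [-1.27, 4.41], [0.06, 2.06], [-2.6, 2.6]. Speed limits (rad/s): [2.22, 2.22, 2.79, 2.79, 3.14, 3.14, 3.14].

### API

Orientations are given as a unit quaternion [x, y, z, w].
In Python, from workcell import manip gives the robot as it stands.
- The arm moves only by the shell command python3 -m jog FILE [FORCE], which reads ROWS from the file FILE. ROWS is a JSON list that holds a single list of rows (three levels of brackets), with 1 to 20 rows, each of 7 numbers: a rotation vector rx, ry, rz in rad, then dx, dy, dz in m, then the opening from 0.0 (shut) to 1.0 (fully open); each row is the pose to reach, as a shift and turn from the pose commanded when the command began, along the tool's axes at that moment; what a row does not reach only later rows make up. A row lasts 1/8 s, in which the tool goes at most 0.0625 m and 0.188 rad, less where a joint would pass 70% of its speed; a pose out of reach is approached as far as the arm can. The fingers move at their own pace and stop on an object; FORCE is the grip in N (left out, the last holds). Time passes only in rows, so rows that do not move let the fingers close. It prints the time, the measured TCP pose, the force, the opening and the grip force at its end. Input that does not fit is refused with a message, and nothing moves.
- manip.get_obs(): the state, without advancing time (a new reading comes with each control period).
- manip.camera(name): name is "side" or "top" or "wrist"; returns the picture (480x640x3 uint8, blue, green, red); there is no depth.
- manip.calibration(name): a dict with "fx", "fy", "cx", "cy" (pixels), "k1" (the pictures are not rectified: a ray, as slopes to the right and down, at radius r is drawn at 1 + k1 r^2 times it, then the intrinsics apply), "world_from_camera" (4x4, takes a point from camera to world coordinates); the wrist camera has in their place "tool_from_camera" (4x4, takes a point from camera to tool coordinates, whose origin is the TCP and whose axes are the flange's). Camera axes: x right, y up, looking along -z (the intrinsics and any distortion apply to the point x, -y, -z); pixel columns grow to the right and rows downward; lengths in m; the calibration is good to about 2 mm. A picture is of the moment at which its call begins: read the wrist's pose just before it. calibration takes no time and is no camera call.
- manip.hand_in(): hands the job in; it is judged then, once.
Trained networks look in the newest picture that a camera, given by its name, has taken for a name from the list of things; names that differ only in an ending like _2 or _b are one class to them, and where a whole thing is asked for, a point or a joint stands for the part that bears it (a point fixed in the world has none). Each returns a list of dicts, best first, with "confidence" (0 to 1); they miss things now and then, are a little off and sometimes report something else, mostly with a low value. They report only what shows in the picture. A call takes as long as a camera call.
- manip.outline_of(camera, thing): "mask" (480x640 bool, what is visible of it) and "bbox" ([left, top, right, bottom] in pixels, round what is visible of it).
The state is a dict: "clock": time; "joint_pos": joint angles; "joint_velocities": joint speeds; "tau": joint torques, N m; "position": TCP position; "ee_rot": TCP orientation; "ft_force": force on the tool from outside, world axes, zero at the start; "torque": the same for the moment, N m; "grip_width": opening from 0.0 (shut) to 1.0 (fully open); "grasp_force": force on a finger pad.
Only numpy, scipy, OpenCV 4.12 (cv2) and the standard library are available. Lean on these libraries where they do the work, as an engineer would, in place of code of your own. Each camera call takes 0.05 s, during which the arm holds its last target. There are 200 camera calls.

### The job

Take the orange seating tool from its blue stand and run its ball tip along the curved barrier from the green end to the blue end in one stroke, keeping the tip pressed against the barrier without a break until the last block is in, and pressing gently (never over 15 N), so that all eight proud red and white blocks are pushed fully home. Then put the tool back upright in its stand; touch the track and barrier only with the tool, and leave the two cars and the jar alone.

Things in the scene. Friction and masses are not known exactly. Their poses are not given: they have to be found in the camera images.
- track: Black slot-car track section 300 x 270 x 8 mm, fixed; deck top 8 mm above the table. Carries an 18 mm high grey S-curved barrier wall. Origin: underside, at point B, where the wall's face turns from convex (x<0) to concave (x>0). x: along the barrier at B, from green to blue end; y: to the open side, from which the blocks are pushed; z up. Spans x -175..125, y -130..140 mm.
- bend (a point): Point B at the tip's working height, 11 mm above the deck; axes as track. The WHOLE BARRIER has play in its mount: it is shifted up to 8 mm in x and in y and turned up to 4 deg about B from the nominal lines given here, anew each time; no pose shows it: find its face by touch. It holds still, but cracks if the tool pushes on it or the track with over 15 N; about 6 N is plenty.
- centre_a (a point): Nominal centre of the convex arc of the wall's face (radius 85 mm, x<0), at track (0,-85) mm, 11 mm above the deck; axes as track. The arc runs 90 deg from the start end (-85,-85) through (-60,-25) to B in 5 straight facets 27 mm long, corners on the arc; before it the wall starts 25 mm earlier, at (-85,-110), with a 4 mm high green cap on its top.
- centre_b (a point): Nominal centre of the concave arc of the wall's face (radius 110 mm, x>0), at track (0,110) mm, 11 mm above the deck; axes as track. The arc runs 42 deg from B to the finish end (74,28) in 3 straight facets 27 mm long, corners on the arc; then the wall goes on 25 mm straight along (0.74,0.67), with a 4 mm high blue cap on its top.
- tool: Loose seating tool, 80 mm tall, about 90 g, upright in its stand. Orange square handle 24 x 24 mm from 28 to 80 mm above its origin; under it a steel shaft 8 mm thick ending in a steel ball tip of 12 mm diameter. Origin: bottom of the ball; z up along the handle, x and y square to its sides. In the stand: origin 8 mm above the table, handle's underside resting on the stand's top.
- tip (a point): Centre of the tool's ball tip, 6 mm above the tool's origin.
- stand: Fixed blue block 50 x 50 x 36 mm with an upright round hole, 17 mm wide and 31 mm deep, in the middle of its top. Origin: centre of its underside.
- red_car: Loose red slot car, 130 x 58 x 35 mm, parked on the track's open side; origin at the centre of its underside. Leave alone.
- gold_car: Loose brass-coloured slot car, 130 x 58 x 35 mm, on the table; origin at the centre of its underside. Leave alone.
- jar: Loose clear jar with red lid, 56 mm wide, 70 mm tall; origin at the centre of its underside. Leave alone.
- block1 (a joint): Depth of block 1 (red, counted from the green end), mid-facet 81 deg on the convex arc from B: 0 = proud (face 4 mm out of the wall line), 0.004 m = fully home. Each block is 24 mm long, from 2 to 17 mm above the deck, with both ends sloping 25 deg so the ball can ride up on it; it slides square into the wall against about 3 N of friction and stays where pushed.
- block2 (a joint): Depth of block 2 (white, counted from the green end), mid-facet 63 deg on the convex arc from B: 0 = proud (face 4 mm out of the wall line), 0.004 m = fully home.
- block3 (a joint): Depth of block 3 (red, counted from the green end), mid-facet 45 deg on the convex arc from B: 0 = proud (face 4 mm out of the wall line), 0.004 m = fully home.
- block4 (a joint): Depth of block 4 (white, counted from the green end), mid-facet 27 deg on the convex arc from B: 0 = proud (face 4 mm out of the wall line), 0.004 m = fully home.
- block5 (a joint): Depth of block 5 (red, counted from the green end), mid-facet 9 deg on the convex arc from B: 0 = proud (face 4 mm out of the wall line), 0.004 m = fully home.
- block6 (a joint): Depth of block 6 (white, counted from the green end), mid-facet 7 deg on the concave arc from B: 0 = proud (face 4 mm out of the wall line), 0.004 m = fully home.
- block7 (a joint): Depth of block 7 (red, counted from the green end), mid-facet 21 deg on the concave arc from B: 0 = proud (face 4 mm out of the wall line), 0.004 m = fully home.
- block8 (a joint): Depth of block 8 (white, counted from the green end), mid-facet 35 deg on the concave arc from B: 0 = proud (face 4 mm out of the wall line), 0.004 m = fully home.

How it is judged:
On the way, in this order (a step that is already met when the one before it is completed fails the run):
1. the tool is lifted out of its stand (z of tool in the frame of stand above 0.045 m), for 0.05 s.
2. the first block (green end) is home (value of joint block1 above 0.0028 m), for 0.05 s.
3. all eight blocks are home (value of joint each of block1, block2, block3, block4, block5, block6, block7, block8 above 0.0028 m), for 0.05 s.
At the end, for the whole second after the job is handed in: All eight blocks are pushed in to at least 2.8 of their 4 mm, and the tool stands released, upright and at rest in its stand (within 6 mm of its middle, seated to within 3 mm) (all of step 3 and horizontal distance between tool and stand below 0.006 m and z of tool in the frame of stand below 0.011 m and angle between tool's own z axis and vertical below 0.12 rad and linear speed of tool below 0.02 m/s); the robot touches nothing.
It fails at once if the tool presses on the track or barrier with more than 15 N (contact force between tool and track above 15 N).
It fails at once if after the first block is home and before the last is, the tool loses contact with the barrier (value of joint block1 above 0.0028 m and value of joint block8 below 0.0028 m and contact force between tool and track below 0.05 N).
It fails at once if the last block (blue end) is home while an earlier one is not (value of joint block8 above 0.0028 m and value of joint any of block1, block2, block3, block4, block5, block6, block7 below 0.0026 m).
It fails at once if the fingers or arm touch the track or barrier (contact force between any of the fingers, the arm and track above 1 N).
It fails at once if a car or the jar is moved by more than 10 mm (distance of any of red_car, gold_car, jar from where it was at the start of the episode above 0.01 m).
It also fails if it takes over 72 s, if anything falls off the work surface, if the arm or the gripper's body presses on something with over 40 N, if the wrist force passes 120 N, or if a joint passes its speed limit or range.

## Working session

There is one attempt and no reset: what is moved stays moved. The work goes in short steps, Python scripts to look and compute and a shell command to move; the robot and the scene stay as the last step left them, time stands still between calls to the robot, and variables do not carry over. Pictures are saved under pics/ and viewed, at most 10 in all, crops included, and the job is handed in when it is done.

```bash
mkdir -p pics
cat > h.py <<'E'
import numpy as np, cv2
from workcell import manip
E
python3 - <<'E'
from h import *
o=manip.get_obs(); print({k:np.round(v,3) for k,v in o.items()})
for c in ["side","top","wrist"]:
    im=manip.camera(c); cv2.imwrite(f"pics/{c}0.png",im)
    k=manip.calibration(c); print(c,{a:np.round(b,4).tolist() for a,b in k.items()})
    for t in ["track","tool","stand","red_car","gold_car","jar"]:
        r=manip.outline_of(c,t)
        print(t,[(round(x["confidence"],2),x["bbox"]) for x in r[:2]])
E
```

```text
{'clock': np.float64(0.0), 'joint_pos': array([-1.237,  0.333, -0.065,  1.461,  0.022,  1.35 , -0.088]), 'joint_velocities': array([ 0.002, -0.   ,  0.001, -0.001,  0.001, -0.001, -0.001]), 'tau': array([ 0.0000e+00, -6.2544e+01,  4.9000e-02, -3.9161e+01,  1.6000e-02,
        1.0000e-02,  0.0000e+00]), 'position': array([0.218, 0.585, 0.23 ]), 'ee_rot': array([ 0.177,  0.984, -0.001, -0.   ]), 'ft_force': array([ 1.395, -0.613, -0.119]), 'torque': array([-0.015, -0.071, -0.042]), 'grasp_force': np.float64(0.0), 'grip_width': np.float64(1.002)}
side {'fx': 456.0075, 'fy': 456.0075, 'cx': 318.141, 'cy': 236.8244, 'k1': 0.0146, 'world_from_camera': [[0.721, 0.3589, -0.5928, -0.0259], [-0.6928, 0.3908, -0.606, -0.5292], [0.0142, 0.8476, 0.5304, 0.5376], [0.0, 0.0, 0.0, 1.0]]}
track []
tool [(0.77, [488.9, 268.3, 513.2, 302.0])]
stand [(0.7, [472.7, 284.6, 517.3, 327.3]), (0.65, [226.3, 187.8, 409.0, 285.9])]
red_car [(0.77, [335.7, 211.9, 396.3, 246.5])]
gold_car [(0.95, [411.1, 327.7, 497.3, 387.6])]
jar [(0.72, [145.0, 192.9, 177.5, 231.9]), (0.31, [486.9, 269.2, 512.3, 300.1])]
top {'
[... 228 characters left out ...]
 [(0.94, [224.5, 124.4, 354.2, 266.3]), (0.58, [468.7, 156.9, 492.7, 178.2])]
tool [(0.71, [472.9, 155.7, 490.4, 176.3])]
stand [(0.93, [459.6, 161.9, 489.0, 188.4]), (0.72, [469.0, 155.9, 489.7, 178.5])]
red_car [(0.92, [297.6, 150.3, 356.7, 184.8]), (0.57, [460.1, 159.9, 487.3, 187.2])]
gold_car [(0.86, [470.8, 212.7, 507.5, 275.1])]
jar [(0.88, [142.1, 295.5, 179.2, 325.1])]
wrist {'fx': 385.4928, 'fy': 385.4928, 'cx': 321.827, 'cy': 242.4554, 'k1': 0.0129, 'tool_from_camera': [[-0.0, 0.9552, 0.2959, 0.0757], [1.0, 0.0002, -0.0007, 0.0008], [-0.0007, 0.2959, -0.9552, -0.1427], [0.0, 0.0, 0.0, 1.0]]}
track [(0.71, [81.6, 464.4, 117.8, 479.9])]
tool []
stand []
red_car []
gold_car []
jar []
```

View pics/top0.png

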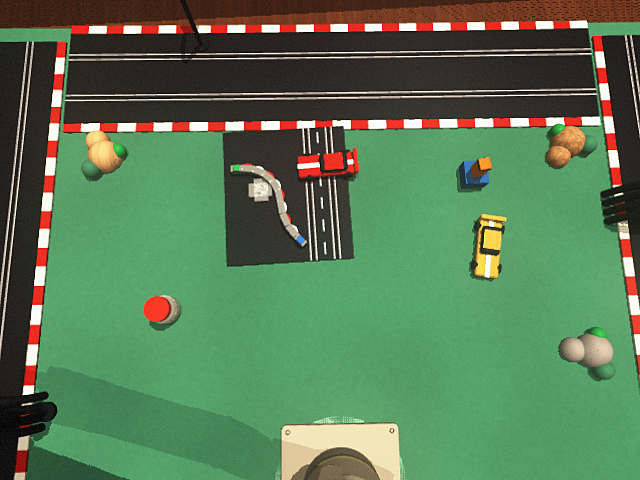

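View pics/side0.png

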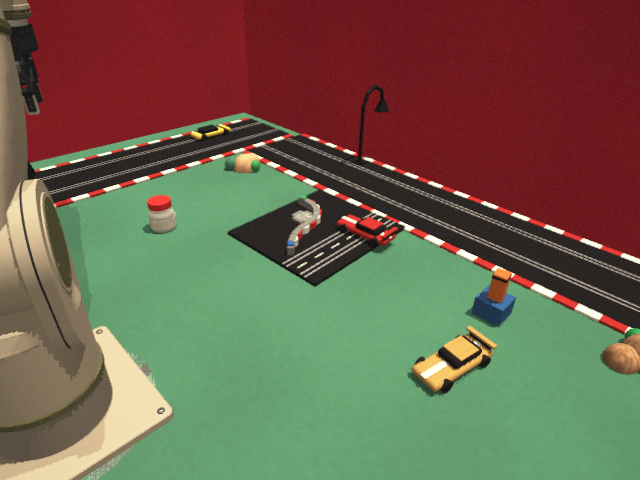

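Top view: track spans (224–353, 126–266), with the green end at (236,169), the blue end at (301,241) and the red car at (328,164). The stand is at (475,175) with the tool leaning up to (484,163). So track x ≈ world −x and track y ≈ world −y. The side view agrees: tool at (499,285), gold car near it at (453,360).

```bash
cat > h.py <<'E'
import numpy as np, cv2
from workcell import manip
from scipy.spatial.transform import Rotation as R
def cam(c,o=None):
    k=manip.calibration(c)
    if c!="wrist": T=np.array(k["world_from_camera"])
    else:
        W=np.eye(4);W[:3,:3]=R.from_quat(o["ee_rot"]).as_matrix();W[:3,3]=o["position"];T=W@np.array(k["tool_from_camera"])
    K=np.array([[k["fx"],0,k["cx"]],[0,k["fy"],k["cy"]],[0,0,1]])
    return K,np.array([k["k1"],0,0,0]),T
def toplane(c,px,z,o=None):
    K,D,T=cam(c,o)
    s=cv2.undistortPoints(np.array(px,float).reshape(-1,1,2),K,D).reshape(-1,2)
    d=np.c_[s[:,0],-s[:,1],-np.ones(len(s))]@T[:3,:3].T
    return T[:3,3]+d*((z-T[2,3])/d[:,2])[:,None]
def proj(c,P,o=None):
    K,D,T=cam(c,o)
    p=(np.atleast_2d(P)-T[:3,3])@T[:3,:3]
    p=p*[1,-1,-1]
    return cv2.projectPoints(p,np.zeros(3),np.zeros(3),K,D)[0].reshape(-1,2)
def rel(o,p):  # world vector p -> tool axes
    return R.from_quat(o["ee_rot"]).inv().apply(p)
E
python3 - <<'E'
from h import *
im=cv2.imread("pics/top0.png")
m=(im.max(2)<75).astype(np.uint8); m[:127]=0
# split: region of track
sub=np.zeros_like(m); sub[122:275,215:365]=(im.max(2)<75)[122:275,215:365]
sub=cv2.morphologyEx(sub,cv2.MORPH_OPEN,np.ones((3,3)))
cs=max(cv2.findContours(sub,0,2)[0],key=cv2.contourArea)
h=cv2.convexHull(cs).reshape(-1,2); print(cv2.approxPolyDP(h.reshape(-1,1,2),4,True).reshape(-1,2).tolist())
w=toplane("top",h,0.008)[:,:2]
r=cv2.minAreaRect((w*1000).astype(np.float32)); print(r, cv2.boxPoints(r))
print("tooltop",toplane("top",[[484,163]],0.088))
print("standtop c",toplane("top",[[474,176]],0.03))
print("gold",toplane("top",[[489,245]],0.02),"jar",toplane("top",[[158,309]],0.07),"red",toplane("top",[[328,165]],0.03))
E
```

```text
[[301, 129], [327, 176], [332, 259], [227, 265], [223, 133]]
((588.407470703125, 126.19670867919922), (301.5443115234375, 225.1919708251953), 2.776447057723999) [[432.35828   231.35724  ]
 [443.26636     6.4296155]
 [744.45667    21.036179 ]
 [733.5486    245.9638   ]]
tooltop [[ 0.62367121 -0.30011671  0.088     ]]
standtop c [[ 0.61531839 -0.29875349  0.03      ]]
gold [[ 0.46684268 -0.32220491  0.02      ]] jar [[0.34310944 0.34899476 0.07      ]] red [[0.6446457  0.01332337 0.03      ]]
```

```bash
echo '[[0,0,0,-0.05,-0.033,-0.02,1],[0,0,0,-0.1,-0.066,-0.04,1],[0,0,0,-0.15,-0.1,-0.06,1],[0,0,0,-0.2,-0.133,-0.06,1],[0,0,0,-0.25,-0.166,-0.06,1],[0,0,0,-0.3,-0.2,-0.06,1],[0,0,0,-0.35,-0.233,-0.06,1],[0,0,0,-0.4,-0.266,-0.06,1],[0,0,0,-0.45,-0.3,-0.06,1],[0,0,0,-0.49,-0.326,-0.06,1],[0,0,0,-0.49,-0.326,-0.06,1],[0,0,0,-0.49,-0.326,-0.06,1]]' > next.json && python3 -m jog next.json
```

```text
refused: ROWS must be a list holding one list of rows, three levels of brackets. Nothing was moved.
```

The call was refused and nothing moved: it wants a list holding one list of rows, three levels of brackets. Same move again in that form.

```bash
echo '[[[0,0,0,-0.05,-0.033,-0.02,1],[0,0,0,-0.1,-0.066,-0.04,1],[0,0,0,-0.15,-0.1,-0.06,1],[0,0,0,-0.2,-0.133,-0.06,1],[0,0,0,-0.25,-0.166,-0.06,1],[0,0,0,-0.3,-0.2,-0.06,1],[0,0,0,-0.35,-0.233,-0.06,1],[0,0,0,-0.4,-0.266,-0.06,1],[0,0,0,-0.45,-0.3,-0.06,1],[0,0,0,-0.49,-0.326,-0.06,1],[0,0,0,-0.49,-0.326,-0.06,1],[0,0,0,-0.49,-0.326,-0.06,1]]]' > next.json && python3 -m jog next.json
python3 - <<'E'
from h import *
o=manip.get_obs(); im=manip.camera("wrist"); cv2.imwrite("pics/w1.png",im); np.save("o1.npy",o,allow_pickle=True)
print(o["position"],o["ee_rot"],o["ft_force"],o["joint_pos"])
E
```

```text
clock: 2.55
position: [0.5633, 0.1097, 0.2912]
ee_rot: [0.177, 0.984, 0.0, -0.0]
ft_force: [0.8, 0.8, -0.4]
grip_width: 0.999
grasp_force: 0.0
[0.56332676 0.10968824 0.2911794 ] [ 1.77256352e-01  9.84164669e-01  2.02657729e-04 -2.22381938e-04] [ 0.75221331  0.7950211  -0.43244159] [-0.58491837  0.19289307  0.36716772  1.52548135 -0.07004938  1.4363663
  0.99984195]
```

View pics/w1.png

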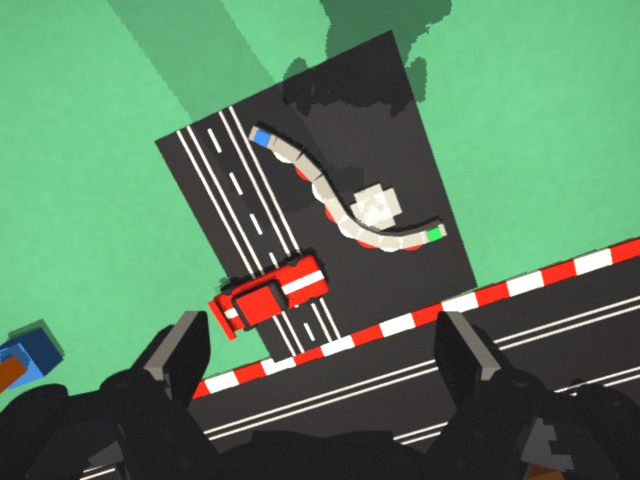

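Wrist view: deck corners are at about (157,141), (391,31), (476,290) and (276,362). The wall runs from the green cap (434,234) to the blue cap (261,137), and the red car sits at (268,295). Next I'll fit the deck and rectify to the wall-top plane.

```bash
cat > rect.py <<'E'
from h import *
o=np.load("o1.npy",allow_pickle=True).item(); im=cv2.imread("pics/w1.png")
c=np.array([[276,362],[157,141],[391,31],[476,290]],np.float32)
g=cv2.cvtColor(im,cv2.COLOR_BGR2GRAY)
c[:]=cv2.cornerSubPix(g,c.reshape(-1,1,2).copy(),(6,6),(-1,-1),(3,30,.01)).reshape(-1,2); print(c)
w=toplane("wrist",c,0.008,o)[:,:2]
n=np.array([[-175,140],[125,140],[125,-130],[-175,-130]])/1000.
A=n-n.mean(0);B=w-w.mean(0)
U,S,V=np.linalg.svd(A.T@B); Rm=(U@V).T; t=w.mean(0)-Rm@n.mean(0)
print("track origin",t,"yaw",np.arctan2(Rm[1,0],Rm[0,0]),"res mm",((n@Rm.T+t)-w)*1000,"sidelen",np.linalg.norm(np.roll(w,-1,0)-w,axis=1))
np.savez("track.npz",t=t,R=Rm)
def rect(z,x0,x1,y0,y1,s):
    X,Y=np.meshgrid(np.arange(x0,x1,s),np.arange(y0,y1,s))
    P=np.c_[X.ravel(),Y.ravel()]/1000@Rm.T+t
    p=proj("wrist",np.c_[P,np.full(len(P),z)],o).astype(np.float32)
    return cv2.remap(im,p[:,0].reshape(X.shape),p[:,1].reshape(X.shape),1)
q=rect(0.026,-115,105,-120,60,0.33)
def face():
    a=np.radians(np.arange(90,-1,-18)); b=np.radians([14,28,42])
    P=[(-85,-110)]+[(-85*np.sin(x),-85+85*np.cos(x)) for x in a]+[(110*np.sin(x),110-110*np.cos(x)) for x in b]
    e=b[-1]; P.append((P[-1][0]+25*np.cos(e),P[-1][1]+25*np.sin(e))); return np.array(P)
F=face()
if __name__=="__main__":
    print(F.round(1).tolist())
    v=q.copy(); cv2.polylines(v,[((F-[-115,-120])/0.33).astype(np.int32)],False,(0,255,255),1)
    cv2.imwrite("pics/r1.png",v); print(v.shape)
E
python3 rect.py
```

```text
[[274.7671   362.0946  ]
 [153.69276  141.0093  ]
 [390.8268    28.921452]
 [473.23425  290.58264 ]]
track origin [0.56567551 0.10747853] yaw -3.099440465668504 res mm [[ 1.17039478 -4.16974966]
 [-1.02693366 -0.50381921]
 [ 1.35296654  0.46927924]
 [-1.49642766  4.20428963]] sidelen [0.29798277 0.26913892 0.30271398 0.26153124]
[[-85.0, -110.0], [-85.0, -85.0], [-80.8, -58.7], [-68.8, -35.0], [-50.0, -16.2], [-26.3, -4.2], [-0.0, 0.0], [26.6, 3.3], [51.6, 12.9], [73.6, 28.3], [92.2, 45.0]]
(546, 667, 3)
```

View pics/r1.png

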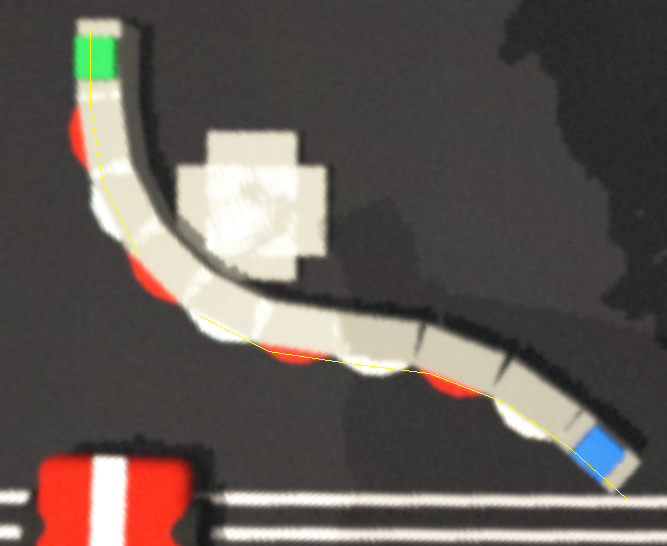

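```bash
cat > fit.py <<'E'
from rect import *
from scipy.optimize import minimize
s=.33; off=np.array([-115,-120])
M=(q.max(2)>135).astype(np.float32)
M[440:520,:230]=0; M[485:,:580]=0; M[485:,650:]=0
M[125:283,172:330]*=0   # bracket
ig=np.ones_like(M); ig[125:283,172:330]=0; ig[480:]=0
M=cv2.GaussianBlur(M,(0,0),2)
def render(p):
    dx,dy,a,th,zz=p
    r=np.array([[np.cos(a),-np.sin(a)],[np.sin(a),np.cos(a)]])
    C=np.zeros(q.shape[:2],np.uint8)
    def poly(P): cv2.fillPoly(C,[np.round(((np.array(P)@r.T+[dx,dy])-off)/s*256-128).astype(np.int32)],1,shift=8)
    N=[]
    for i in range(len(F)-1):
        d=F[i+1]-F[i];d/=np.linalg.norm(d);N.append(np.array([-d[1],d[0]]))
    # offset back corners mitred
    B=[F[0]-N[0]*th]+[F[i]-(N[i-1]+N[i])/(1+N[i-1]@N[i])*th for i in range(1,len(F)-1)]+[F[-1]-N[-1]*th]
    for i in range(len(F)-1):
        poly([F[i],F[i+1],B[i+1],B[i]])
        if 1<=i<=8:
            m=(F[i]+F[i+1])/2;d=(F[i+1]-F[i]);d/=np.linalg.norm(d);n=N[i]
            poly([m-12*d,m+12*d,m+(12-8.6)*d+4*n,m-(12-8.6)*d+4*n])
    return C
def cost(p):
    C=cv2.GaussianBlur(render(p).astype(np.float32),(0,0),2)
    return (((C-M)**2)*ig).sum()/1000
if __name__=="__main__":
    best=None
    for a0 in(-.04,0,.04):
        f=minimize(cost,[-4,-2,a0,14,0],method="Nelder-Mead",options=dict(initial_simplex=np.array([[-4,-2,a0,14,0],[0,-2,a0,14,0],[-4,2,a0,14,0],[-4,-2,a0+.03,14,0],[-4,-2,a0,11,0],[-4,-2,a0,14,1]]),maxiter=600))
        print(f.fun,f.x[:4])
        if best is None or f.fun<best.fun:best=f
    np.save("bar.npy",best.x)
    v=q.copy(); cs=cv2.findContours(render(best.x),0,2)[0]; cv2.drawContours(v,cs,-1,(0,255,255),1); cv2.imwrite("pics/r2.png",v)
E
python3 fit.py
```

```text
[[274.7671   362.0946  ]
 [153.69276  141.0093  ]
 [390.8268    28.921452]
 [473.23425  290.58264 ]]
track origin [0.56567551 0.10747853] yaw -3.099440465668504 res mm [[ 1.17039478 -4.16974966]
 [-1.02693366 -0.50381921]
 [ 1.35296654  0.46927924]
 [-1.49642766  4.20428963]] sidelen [0.29798277 0.26913892 0.30271398 0.26153124]
0.41679084300994873 [-5.54856990e+00 -2.36700600e+00  7.32820595e-03  1.46532245e+01]
0.42056700587272644 [-5.39693218e+00 -2.35812070e+00  7.19941597e-03  1.46508034e+01]
0.41489702463150024 [-5.36831214e+00 -2.26864065e+00  6.84183261e-03  1.47000182e+01]
```

View pics/r2.png

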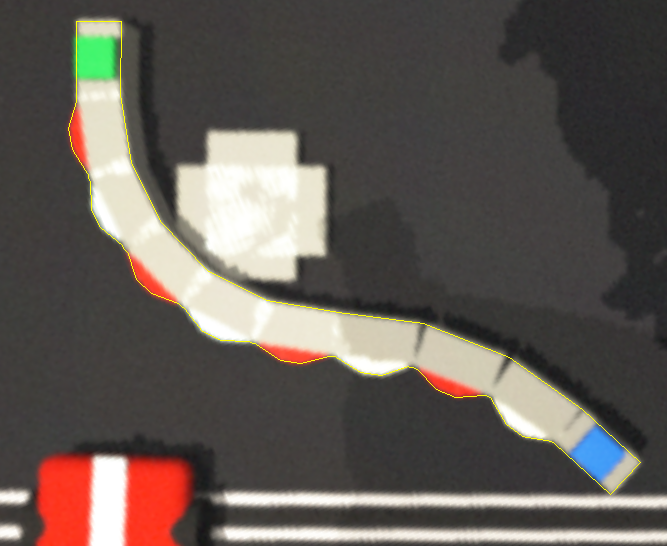

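The fit matches the whole barrier outline closely: a shift of about (−5.4, −2.3) mm and 0.4° in the track frame. Now to the tool.

```bash
echo '[[[0,0,0,-0.027,-0.052,0,1],[0,0,0,-0.054,-0.105,0.01,1],[0,0,0,-0.081,-0.157,0.02,1],[0,0,0,-0.109,-0.21,0.03,1],[0,0,0,-0.136,-0.262,0.04,1],[0,0,0,-0.163,-0.315,0.05,1],[0,0,0,-0.19,-0.367,0.06,1],[0,0,0,-0.19,-0.367,0.06,1],[0,0,0,-0.19,-0.367,0.06,1]]]' > next.json && python3 -m jog next.json
python3 - <<'E'
from h import *
o=manip.get_obs(); im=manip.camera("wrist"); cv2.imwrite("pics/w2.png",im); np.save("o2.npy",o,allow_pickle=True)
print(o["position"],o["ee_rot"],o["joint_pos"][6])
for t in ["tool","stand"]:
    r=manip.outline_of("wrist",t); print(t,[(x["confidence"],x["bbox"]) for x in r[:2]])
E
```

```text
clock: 3.72
position: [0.6141, -0.2994, 0.2311]
ee_rot: [0.177, 0.984, 0.001, -0.0]
ft_force: [-0.2, 0.3, 0.3]
grip_width: 1.001
grasp_force: 0.0
[ 0.61407868 -0.29942078  0.23105844] [ 1.76554351e-01  9.84290675e-01  6.46830177e-04 -9.90924537e-05] 1.776383948276164
tool [(0.9, [301.6, 206.2, 340.3, 258.0])]
stand [(0.79, [286.6, 183.0, 358.4, 259.6])]
```

View pics/w2.png

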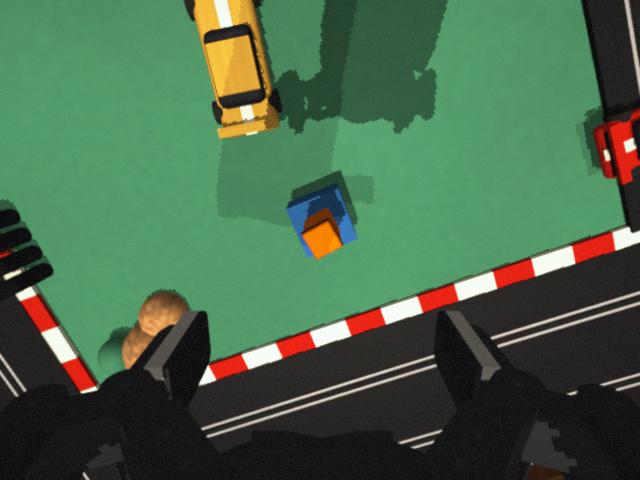

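The wrist view shows the stand at (322,220) with the handle top (bright orange) at about (320,240), and the gold car clear at (238,70).

Run:
```python
from h import *
o=np.load("o2.npy",allow_pickle=True).item(); im=cv2.imread("pics/w2.png")
hsv=cv2.cvtColor(im,cv2.COLOR_BGR2HSV)
m=((hsv[...,2]>190)&(hsv[...,1]>170)&(hsv[...,0]<20)).astype(np.uint8); m[:200]=0;m[275:]=0;m[:,:280]=0;m[:,360:]=0
h=max(cv2.findContours(m,0,2)[0],key=cv2.contourArea).reshape(-1,2)
w=toplane("wrist",h,0.088,o)[:,:2]*1000
r=cv2.minAreaRect(w.astype(np.float32)); print("handle",r)
b=((hsv[...,0]>95)&(hsv[...,0]<125)&(hsv[...,1]>120)).astype(np.uint8)
b[:175]=0;b[270:]=0;b[:,:275]=0;b[:,370:]=0
h2=max(cv2.findContours(b,0,2)[0],key=cv2.contourArea).reshape(-1,2)
w2=toplane("wrist",h2,0.036,o)[:,:2]*1000
r2=cv2.minAreaRect(w2.astype(np.float32)); print("stand",r2)
Rt=R.from_quat(o["ee_rot"]).as_matrix(); print("tool x ang",np.degrees(np.arctan2(Rt[1,0],Rt[0,0])))
d=np.r_[np.array(r[0])/1000-o["position"][:2],0]; print("d tool axes",rel(o,d))
d=np.r_[np.array(r2[0])/1000-o["position"][:2],0]; print("d stand",rel(o,d))
```

```text
handle ((624.87939453125, -301.994873046875), (22.98691749572754, 22.99761390686035), 8.955438613891602)
stand ((622.4046020507812, -301.8096923828125), (55.14010238647461, 50.83183670043945), 1.3542577028274536)
tool x ang 159.66176177162848
d tool axes [-1.10220211e-02  1.34030045e-03 -3.00777242e-06]
d stand [-8.63715264e-03  6.53793103e-04 -2.84797969e-06]
```

```bash
echo '[[[0,0,-0.18,-0.005,0,0.02,1],[0,0,-0.36,-0.011,0.001,0.04,1],[0,0,-0.5,-0.011,0.001,0.06,1],[0,0,-0.5,-0.011,0.001,0.06,1],[0,0,-0.5,-0.011,0.001,0.06,1]]]' > next.json && python3 -m jog next.json
python3 - <<'E'
from h import *
o=manip.get_obs(); im=manip.camera("wrist"); cv2.imwrite("pics/w3.png",im); np.save("o3.npy",o,allow_pickle=True)
print(o["position"],o["joint_pos"][6])
hsv=cv2.cvtColor(im,cv2.COLOR_BGR2HSV)
m=((hsv[...,2]>190)&(hsv[...,1]>170)&(hsv[...,0]<20)).astype(np.uint8)
h=max(cv2.findContours(m,0,2)[0],key=cv2.contourArea).reshape(-1,2)
w=toplane("wrist",h,0.088,o)[:,:2]*1000
r=cv2.minAreaRect(w.astype(np.float32)); print("handle",r)
Rt=R.from_quat(o["ee_rot"]).as_matrix(); print("tool x ang",np.degrees(np.arctan2(Rt[1,0],Rt[0,0])))
d=np.r_[np.array(r[0])/1000-o["position"][:2],0]; print("d tool axes",rel(o,d))
E
```

```text
clock: 4.5
position: [0.6246, -0.3036, 0.1726]
ee_rot: [-0.07, 0.998, -0.0, 0.001]
ft_force: [-0.5, 0.2, -0.2]
grip_width: 0.998
grasp_force: 0.0
[ 0.62464641 -0.30357528  0.17256834] 2.2533257472912673
handle ((624.9256591796875, -302.47003173828125), (22.259126663208008, 22.590028762817383), 8.076645851135254)
tool x ang -171.9216942359933
d tool axes [-4.31796591e-04  1.05503795e-03  2.15522268e-07]
```

View pics/w3.png

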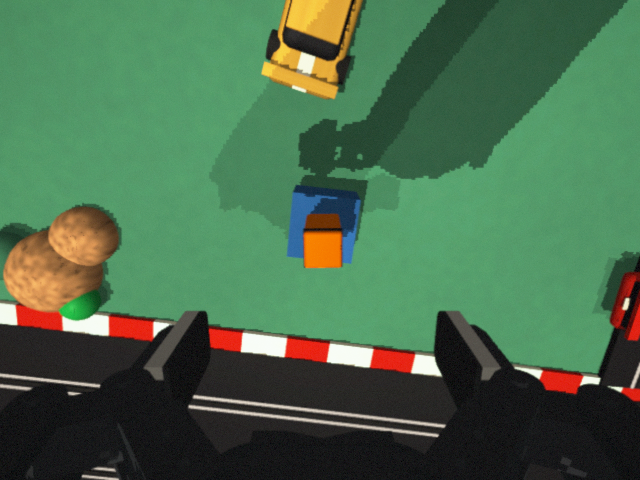

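The handle is square to the jaws, at (323,248), and centred within about 1 mm. I'll descend and grip.

```bash
echo '[[[0,0,0,0,0.001,0.03,1],[0,0,0,0,0.001,0.07,1],[0,0,0,0,0.001,0.11,1],[0,0,0,0,0.001,0.125,1],[0,0,0,0,0.001,0.125,1],[0,0,0,0,0.001,0.125,0],[0,0,0,0,0.001,0.125,0],[0,0,0,0,0.001,0.125,0],[0,0,0,0,0.001,0.125,0],[0,0,0,0,0.001,0.125,0]]]' > next.json && python3 -m jog next.json 100
```

```text
clock: 5.8
position: [0.6244, -0.3033, 0.0471]
ee_rot: [-0.072, 0.997, -0.0, 0.001]
ft_force: [-0.7, -0.4, 6.0]
grip_width: 0.273
grasp_force: 98.1
```

```bash
echo '[[[0,0,0,0,0,-0.02,0],[0,0,0,0,0,-0.05,0],[0,0,0,0,0,-0.09,0],[0,0,0.1,0,0,-0.12,0],[0,0,0.1,0,0,-0.12,0],[0,0,0.1,0,0,-0.12,0]]]' > next.json && python3 -m jog next.json
cat >> h.py <<'E'
tr=np.load("track.npz"); 
def F_(): 
    a=np.radians(np.arange(90,-1,-18)); b=np.radians([14,28,42])
    P=[(-85,-110)]+[(-85*np.sin(x),-85+85*np.cos(x)) for x in a]+[(110*np.sin(x),110-110*np.cos(x)) for x in b]
    e=b[-1]; P.append((P[-1][0]+25*np.cos(e),P[-1][1]+25*np.sin(e))); return np.array(P)
def bar2w(P,b=None):  # barrier mm -> world m
    b=np.load("bar.npy") if b is None else b
    c,s=np.cos(b[2]),np.sin(b[2])
    return ((np.atleast_2d(P)@np.array([[c,-s],[s,c]]).T+b[:2])/1000)@tr["R"].T+tr["t"]
def w2track(p): return (np.asarray(p)[...,:2]-tr["t"])@tr["R"]*1000
E
python3 - <<'E'
from h import *
o=manip.get_obs(); im=manip.camera("wrist"); cv2.imwrite("pics/w4.png",im)
w=bar2w([[-111,-100]])[0]; print(o["position"],w, w2track(w), w2track(o["position"]))
Rt=R.from_quat(o["ee_rot"]).as_matrix(); print(np.degrees(np.arctan2(Rt[1,0],Rt[0,0])),np.degrees(np.arctan2(tr["R"][1,0],tr["R"][0,0])),Rt.round(3))
print(rel(o,np.r_[w,0.0521]-o["position"]), o["ft_force"],o["grasp_force"],o["grip_width"])
r=manip.outline_of("wrist","tool"); print([(x["confidence"],x["bbox"]) for x in r[:2]])
E
```

```text
clock: 6.55
position: [0.6236, -0.3029, 0.1659]
ee_rot: [-0.022, 1.0, 0.0, -0.0]
ft_force: [-0.7, -0.1, -0.2]
grip_width: 0.266
grasp_force: 97.7
[ 0.62360735 -0.30285046  0.16591686] [0.67691281 0.21528754] [-115.68153624 -103.02573762] [-40.5892412  412.40573205]
-177.45895058646576 -177.5848575348678 [[-0.999 -0.044 -0.001]
 [-0.044  0.999  0.   ]
 [ 0.001  0.    -1.   ]]
[-0.07629993  0.51521052  0.11401393] [-0.68322117 -0.10808222 -0.18450655] 97.71053910255432 0.26608700073703584
[(0.89, [284.8, 272.4, 358.9, 407.8])]
```

View pics/w4.png

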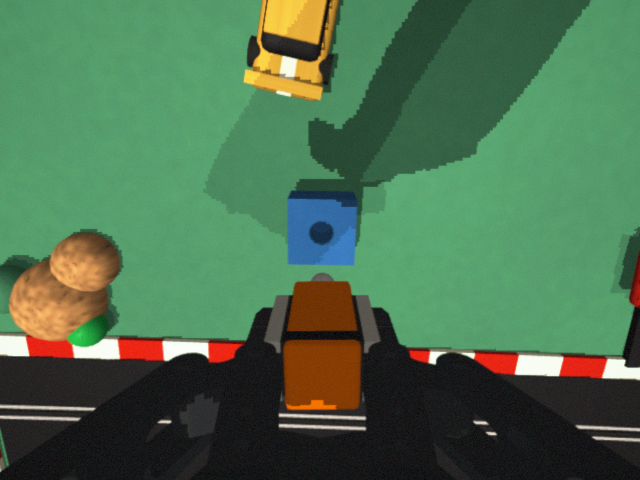

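The tool is gripped squarely and upright (tip at (322,277)); the empty stand hole is at (321,232).

```bash
python3 - <<'E'
from h import *
o=manip.get_obs(); print("hole",toplane("wrist",[[321,232]],0.036,o), "TCP at grasp 0.6244 -0.3033")
E
echo '[[[0,0,0,-0.008,0.055,0,0],[0,0,0,-0.016,0.11,0,0],[0,0,0,-0.025,0.167,0,0],[0,0,0,-0.033,0.224,0,0],[0,0,0,-0.041,0.28,0,0],[0,0,0,-0.05,0.337,0,0],[0,0,0,-0.058,0.395,0,0],[0,0,0,-0.067,0.452,0,0],[0,0,0,-0.076,0.515,0,0],[0,0,0,-0.076,0.515,0.03,0],[0,0,0,-0.076,0.515,0.065,0],[0,0,0,-0.076,0.515,0.095,0],[0,0,0,-0.076,0.515,0.108,0],[0,0,0,-0.076,0.515,0.114,0],[0,0,0,-0.076,0.515,0.114,0],[0,0,0,-0.076,0.515,0.114,0]]]' > next.json && python3 -m jog next.json
cat > st.py <<'E'
from h import *
import time
def st():
    o=manip.get_obs(); f=o["ft_force"]; ft=f[:2]@tr["R"]
    p=w2track(o["position"]); return o,p,ft
if __name__=="__main__":
    o,p,ft=st()
    b=np.load("bar.npy"); c,s=np.cos(b[2]),np.sin(b[2]); pb=(p-b[:2])@np.array([[c,-s],[s,c]])
    Rt=R.from_quat(o["ee_rot"]).as_matrix()
    print("t",o["clock"].round(2),"track",p.round(2),"bar",pb.round(2),"z",(o["position"][2]*1000).round(2),"F track",ft.round(2),"Fz",o["ft_force"][2].round(2),"yaw",np.degrees(np.arctan2(Rt[1,0],Rt[0,0])).round(2),"tilt",(np.degrees(Rt[:2,2])).round(2),"grip",o["grasp_force"].round(0))
E
python3 st.py
```

```text
hole [[ 0.62404761 -0.30215454  0.036     ]] TCP at grasp 0.6244 -0.3033
clock: 8.65
position: [0.6783, 0.2149, 0.0536]
ee_rot: [-0.022, 1.0, 0.0, 0.001]
ft_force: [0.2, -0.9, -0.8]
grip_width: 0.269
grasp_force: 98.1Traceback (most recent call last):
  File "st.py", line 10, in <module>
    print("t",o["clock"].round(2),"track",p.round(2),"bar",pb.round(2),"z",(o["position"][2]*1000).round(2),"F track",ft.round(2),"Fz",o["ft_force"][2].round(2),"yaw",np.degrees(np.arctan2(Rt[1,0],Rt[0,0])).round(2),"tilt",(np.degrees(Rt[:2,2])).round(2),"grip",o["grasp_force"].round(0))
              ^^^^^^^^^^^^^^^^
AttributeError: 'float' object has no attribute 'round'
```

```bash
sed -i 's/o\["clock"\].round(2)/round(o["clock"],2)/; s/o\["ft_force"\]\[2\].round(2)/round(float(o["ft_force"][2]),2)/; s/o\["grasp_force"\].round(0)/round(float(o["grasp_force"]))/; s/(o\["position"\]\[2\]\*1000).round(2)/round(float(o["position"][2]*1000),2)/' st.py; python3 st.py; echo '[[[0,0,0,0.005,0,0.001,0],[0,0,0,0.01,0,0.001,0],[0,0,0,0.014,0,0.001,0],[0,0,0,0.016,0,0.001,0],[0,0,0,0.017,0,0.001,0],[0,0,0,0.017,0,0.001,0]]]' > next.json && python3 -m jog next.json >/dev/null; python3 st.py
echo '[[[0,0,0,0.001,0,0,0],[0,0,0,0.001,0,0,0]]]' > next.json && python3 -m jog next.json>/dev/null; python3 st.py
```

```text
t 8.65 track [-117.05 -102.56] bar [-112.37  -99.52] z 53.59 F track [-0.14  0.88] Fz -0.77 yaw -177.53 tilt [0.1  0.04] grip 98
t 9.4 track [ -99.39 -102.39] bar [-94.71 -99.48] z 51.33 F track [0.44 0.36] Fz -1.36 yaw -177.52 tilt [0.01 0.01] grip 98
t 9.65 track [ -98.33 -102.35] bar [-93.65 -99.45] z 51.28 F track [0.26 0.57] Fz -0.59 yaw -177.53 tilt [-0.  0.] grip 98
```

```bash
for i in 1 ; do echo '[[[0,0,0,0.001,0,-0.0005,0],[0,0,0,0.001,0,-0.0005,0]]]' > next.json && python3 -m jog next.json>/dev/null; python3 st.py; echo '[[[0,0,0,0.001,0,0,0],[0,0,0,0.001,0,0,0]]]' > next.json && python3 -m jog next.json>/dev/null; python3 st.py;  done
```

```text
t 9.9 track [ -97.32 -102.42] bar [-92.63 -99.52] z 51.87 F track [-0.69  0.56] Fz -0.95 yaw -177.52 tilt [0.   0.01] grip 98
t 10.15 track [ -96.29 -102.37] bar [-91.61 -99.47] z 51.8 F track [-0.46  0.26] Fz -1.34 yaw -177.53 tilt [-0.  0.] grip 98
```

```bash
for i in 1 2 ; do echo '[[[0,0,0,0.0005,0,0,0],[0,0,0,0.0005,0,0,0]]]' > next.json && python3 -m jog next.json>/dev/null; python3 st.py; done
```

```text
t 10.4 track [ -95.84 -102.4 ] bar [-91.16 -99.51] z 51.83 F track [-1.61 -0.4 ] Fz -1.44 yaw -177.53 tilt [0.   0.01] grip 98
t 10.65 track [ -95.33 -102.43] bar [-90.64 -99.55] z 51.81 F track [0.65 0.35] Fz -1.18 yaw -177.52 tilt [-0.    0.01] grip 98
```

```bash
for i in 1 2 ; do echo '[[[0,0,0,0.0005,0,0,0],[0,0,0,0.0005,0,0,0]]]' > next.json && python3 -m jog next.json>/dev/null; python3 st.py; done
```

```text
t 10.9 track [ -94.83 -102.41] bar [-90.14 -99.53] z 51.81 F track [-0.28  0.51] Fz -0.61 yaw -177.52 tilt [0. 0.] grip 98
t 11.15 track [ -94.36 -102.4 ] bar [-89.67 -99.52] z 51.83 F track [0.03 0.08] Fz -1.17 yaw -177.52 tilt [0.01 0.01] grip 98
```

```bash
for i in 1 2 3; do echo '[[[0,0,0,0.0005,0,0,0],[0,0,0,0.0005,0,0,0]]]' > next.json && python3 -m jog next.json>/dev/null; python3 st.py; done
```

```text
t 11.4 track [ -94.13 -102.36] bar [-89.44 -99.48] z 51.94 F track [-1.38 -0.41] Fz -1.79 yaw -177.53 tilt [0.04 0.01] grip 98
t 11.65 track [ -93.81 -102.39] bar [-89.12 -99.52] z 51.97 F track [-4.26 -0.03] Fz -2.73 yaw -177.53 tilt [0.06 0.01] grip 98
t 11.9 track [ -93.63 -102.44] bar [-88.95 -99.56] z 52.07 F track [-5.96 -1.69] Fz -3.32 yaw -177.53 tilt [0.1  0.02] grip 98
```

```bash
echo '[[[0,0,0,-0.02,0,0,0],[0,0,0,-0.02,0,-0.05,0],[0,0,0,0.02,-0.04,-0.05,0],[0,0,0,0.06,-0.08,-0.05,0],[0,0,0,0.1,-0.12,-0.05,0],[0,0,0,0.154,-0.158,-0.05,0],[0,0,0,0.154,-0.158,-0.05,0],[0,0,0,0.154,-0.158,-0.02,0],[0,0,0,0.154,-0.158,-0.005,0],[0,0,0,0.154,-0.158,0,0],[0,0,0,0.154,-0.158,0,0],[0,0,0,0.154,-0.158,0,0]]]' > next.json && python3 -m jog next.json >/dev/null; python3 st.py
```

```text
t 13.4 track [60.41 55.62] bar [66.17 57.44] z 52.43 F track [0.37 0.22] Fz -1.0 yaw -177.52 tilt [0.05 0.02] grip 98
```

```bash
echo '[[[0,0,0,0.006,0.0065,0,0],[0,0,0,0.01,0.011,0,0],[0,0,0,0.0115,0.0125,0.0005,0],[0,0,0,0.0118,0.0129,0.0005,0],[0,0,0,0.0118,0.0129,0.0005,0]]]' > next.json && python3 -m jog next.json >/dev/null; python3 st.py;  echo '[[[0,0,0,0.0007,0.0007,0,0],[0,0,0,0.0007,0.0007,0,0]]]' > next.json && python3 -m jog next.json>/dev/null; python3 st.py;  echo '[[[0,0,0,0.0004,0.0004,0,0],[0,0,0,0.0004,0.0004,0,0]]]' > next.json && python3 -m jog next.json>/dev/null; python3 st.py
```

```text
t 14.03 track [72.72 42.99] bar [78.39 44.73] z 51.32 F track [-0.11 -0.26] Fz -0.28 yaw -177.53 tilt [0.01 0.  ] grip 98
t 14.28 track [73.49 42.22] bar [79.16 43.95] z 51.28 F track [0.25 0.36] Fz -0.5 yaw -177.53 tilt [-0.  0.] grip 98
t 14.53 track [73.9  41.78] bar [79.57 43.5 ] z 51.28 F track [-0.3   0.64] Fz -0.44 yaw -177.52 tilt [-0.  0.] grip 98
```

```bash
for i in 1 2 3; do echo '[[[0,0,0,0.0004,0.0004,0,0],[0,0,0,0.0004,0.0004,0,0]]]' > next.json && python3 -m jog next.json>/dev/null; python3 st.py; done
```

```text
t 14.78 track [74.32 41.35] bar [79.98 43.07] z 51.29 F track [-0.39 -0.06] Fz -1.07 yaw -177.52 tilt [-0.    0.01] grip 98
t 15.03 track [74.72 40.94] bar [80.39 42.66] z 51.29 F track [ 0.06 -0.21] Fz -0.66 yaw -177.52 tilt [-0.    0.01] grip 98
t 15.28 track [75.12 40.52] bar [80.78 42.24] z 51.3 F track [0.56 0.52] Fz -0.58 yaw -177.52 tilt [-0.    0.01] grip 98
```

```bash
for i in 1 2 3; do echo '[[[0,0,0,0.0004,0.0004,0,0],[0,0,0,0.0004,0.0004,0,0]]]' > next.json && python3 -m jog next.json>/dev/null; python3 st.py; done
```

```text
t 15.53 track [75.35 40.32] bar [81.01 42.04] z 51.34 F track [-0.34  0.67] Fz -0.66 yaw -177.53 tilt [ 0.02 -0.  ] grip 98
t 15.78 track [75.58 40.15] bar [81.24 41.86] z 51.38 F track [-2.9   1.82] Fz -2.05 yaw -177.54 tilt [ 0.04 -0.01] grip 98
t 16.02 track [75.72 39.99] bar [81.38 41.7 ] z 51.45 F track [-2.93  4.03] Fz -2.8 yaw -177.55 tilt [ 0.07 -0.03] grip 98
```

```bash
echo '[[[0,0,0,-0.0135,-0.0148,0,0],[0,0,0,-0.0135,-0.0148,-0.05,0],[0,0,0,-0.055,0.02,-0.05,0],[0,0,0,-0.097,0.06,-0.05,0],[0,0,0,-0.139,0.1,-0.05,0],[0,0,0,-0.1787,0.1442,-0.05,0],[0,0,0,-0.1787,0.1442,-0.03,0],[0,0,0,-0.1787,0.1442,-0.01,0],[0,0,0,-0.1787,0.1442,-0.0005,0],[0,0,0,-0.1787,0.1442,-0.0005,0],[0,0,0,-0.1787,0.1442,-0.0005,0]]]' > next.json && python3 -m jog next.json >/dev/null; python3 st.py
cat > path.py <<'E'
from h import *
import sys
# usage: path.py cx cy depth s0 s1 step [bx by ba]: rows from commanded track point (cx,cy) for arc length s0..s1
a=list(map(float,sys.argv[1:])); cx,cy,dep,s0,s1,st=a[:6]
b=a[6:9] if len(a)>6 else [-3.92,-1.47,.0048]
F=F_(); d=np.diff(F,axis=0); L=np.linalg.norm(d,axis=1); d/=L[:,None]; N=np.c_[-d[:,1],d[:,0]]
off=6-dep
Q=[F[0]+N[0]*off]+[F[i]+(N[i-1]+N[i])/(1+N[i-1]@N[i])*off for i in range(1,len(F)-1)]+[F[-1]+N[-1]*off]
Q=np.array(Q); S=np.r_[0,np.cumsum(np.linalg.norm(np.diff(Q,axis=0),axis=1))]
c,s_=np.cos(b[2]),np.sin(b[2]); Q=Q@np.array([[c,-s_],[s_,c]]).T+b[:2]
print("corners s",S.round(1))
s=np.arange(s0,s1+1e-6,st)
P=np.c_[np.interp(s,S,Q[:,0]),np.interp(s,S,Q[:,1])]
print("; ".join(f"0 0 0 {(x-cx)/1000:.4f} {-(y-cy)/1000:.4f} 0 0" for x,y in P)); print("end",P[-1].round(2))
E
python3 path.py -102.4 -104.9 2.0 10 65 5
```

```text
t 17.4 track [-102.62 -104.67] bar [ -97.95 -101.73] z 52.84 F track [-0.48  0.08] Fz -0.3 yaw -177.56 tilt [0.07 0.04] grip 99
corners s [  0.   25.3  52.9  80.7 108.6 136.4 163.7 190.1 216.  242.  266.8]
0 0 0 0.0100 -0.0030 0 0; 0 0 0 0.0099 -0.0080 0 0; 0 0 0 0.0099 -0.0130 0 0; 0 0 0 0.0099 -0.0180 0 0; 0 0 0 0.0106 -0.0229 0 0; 0 0 0 0.0114 -0.0279 0 0; 0 0 0 0.0121 -0.0328 0 0; 0 0 0 0.0129 -0.0378 0 0; 0 0 0 0.0136 -0.0427 0 0; 0 0 0 0.0150 -0.0475 0 0; 0 0 0 0.0173 -0.0519 0 0; 0 0 0 0.0195 -0.0564 0 0
end [-82.87 -48.51]
```

```bash
echo '[[[0,0,0,0.004,-0.002,0,0],[0,0,0,0.007,-0.003,0,0],[0,0,0,0.0085,-0.003,0,0],[0,0,0,0.01,-0.003,0,0],[0,0,0,0.01,-0.003,0,0],[0,0,0,0.01,-0.003,0,0]]]' > next.json && python3 -m jog next.json >/dev/null; python3 st.py; python3 path.py -92.4 -107.9 2.0 15 55 5
```

```text
t 18.15 track [ -93.62 -101.79] bar [-88.93 -98.92] z 52.41 F track [-6.25  1.51] Fz -2.32 yaw -177.54 tilt [0.18 0.02] grip 98
corners s [  0.   25.3  52.9  80.7 108.6 136.4 163.7 190.1 216.  242.  266.8]
0 0 0 -0.0001 -0.0110 0 0; 0 0 0 -0.0001 -0.0160 0 0; 0 0 0 -0.0001 -0.0210 0 0; 0 0 0 0.0006 -0.0259 0 0; 0 0 0 0.0014 -0.0309 0 0; 0 0 0 0.0021 -0.0358 0 0; 0 0 0 0.0029 -0.0408 0 0; 0 0 0 0.0036 -0.0457 0 0; 0 0 0 0.0050 -0.0505 0 0
end [-87.37 -57.44]
```

```bash
python3 path.py -92.4 -101.9 2.0 15 60 5
```

```text
corners s [  0.   25.3  52.9  80.7 108.6 136.4 163.7 190.1 216.  242.  266.8]
0 0 0 -0.0001 -0.0050 0 0; 0 0 0 -0.0001 -0.0100 0 0; 0 0 0 -0.0001 -0.0150 0 0; 0 0 0 0.0006 -0.0199 0 0; 0 0 0 0.0014 -0.0249 0 0; 0 0 0 0.0021 -0.0298 0 0; 0 0 0 0.0029 -0.0348 0 0; 0 0 0 0.0036 -0.0397 0 0; 0 0 0 0.0050 -0.0445 0 0; 0 0 0 0.0073 -0.0489 0 0
end [-85.12 -52.98]
```

```bash
echo '[[[0,0,0,-0.0001,-0.005,0,0],[0,0,0,-0.0001,-0.01,0,0],[0,0,0,-0.0001,-0.015,0,0],[0,0,0,0.0006,-0.0199,0,0],[0,0,0,0.0014,-0.0249,0,0]]]' > next.json && python3 -m jog next.json ; python3 st.py; python3 path.py -91 -77 2.0 40 75 5
```

```text
clock: 18.77
position: [0.6551, 0.1918, 0.0532]
ee_rot: [-0.023, 1.0, 0.002, 0.003]
ft_force: [7.2, 7.4, -1.0]
grip_width: 0.27
grasp_force: 98.6
t 18.77 track [-92.91 -80.46] bar [-88.08 -77.59] z 53.24 F track [-7.53 -7.14] Fz -0.99 yaw -177.41 tilt [0.3  0.28] grip 99
corners s [  0.   25.3  52.9  80.7 108.6 136.4 163.7 190.1 216.  242.  266.8]
0 0 0 0.0007 -0.0049 0 0; 0 0 0 0.0015 -0.0099 0 0; 0 0 0 0.0022 -0.0148 0 0; 0 0 0 0.0036 -0.0196 0 0; 0 0 0 0.0059 -0.0240 0 0; 0 0 0 0.0081 -0.0285 0 0; 0 0 0 0.0104 -0.0330 0 0; 0 0 0 0.0126 -0.0374 0 0
end [-78.38 -39.58]
```

```bash
echo '[[[0,0,0,-0.0003,0,0,0],[0,0,0,-0.0003,0,0,0]]]' > next.json && python3 -m jog next.json ; python3 st.py
```

```text
clock: 19.02
position: [0.655, 0.1894, 0.053]
ee_rot: [-0.022, 1.0, 0.001, 0.002]
ft_force: [5.0, 2.1, 1.3]
grip_width: 0.268
grasp_force: 98.9
t 19.02 track [-92.73 -78.08] bar [-87.88 -75.21] z 52.98 F track [-5.04 -1.91] Fz 1.33 yaw -177.5 tilt [0.21 0.1 ] grip 99
```

```bash
python3 path.py -91.3 -77 1.8 38 65 3
```

```text
corners s [  0.   25.3  52.9  80.8 108.8 136.7 164.  190.4 216.2 242.2 267. ]
0 0 0 0.0005 -0.0030 0 0; 0 0 0 0.0010 -0.0059 0 0; 0 0 0 0.0014 -0.0089 0 0; 0 0 0 0.0019 -0.0119 0 0; 0 0 0 0.0023 -0.0148 0 0; 0 0 0 0.0028 -0.0178 0 0; 0 0 0 0.0042 -0.0205 0 0; 0 0 0 0.0055 -0.0231 0 0; 0 0 0 0.0069 -0.0258 0 0; 0 0 0 0.0082 -0.0285 0 0
end [-83.1  -48.51]
```

```bash
echo '[[[0,0,0,0.0005,-0.003,0.0003,0],[0,0,0,0.001,-0.006,0.0006,0],[0,0,0,0.0014,-0.009,0.0006,0],[0,0,0,0.0019,-0.012,0.0006,0],[0,0,0,0.0023,-0.0148,0.0006,0]]]' > next.json && python3 -m jog next.json >/dev/null; python3 st.py; python3 path.py -89.0 -62.2 1.8 53 89 3
```

```text
t 19.65 track [-90.33 -63.61] bar [-85.38 -60.76] z 52.13 F track [-6.64 -2.59] Fz -0.82 yaw -177.48 tilt [0.21 0.12] grip 99
corners s [  0.   25.3  52.9  80.8 108.8 136.7 164.  190.4 216.2 242.2 267. ]
0 0 0 0.0005 -0.0030 0 0; 0 0 0 0.0019 -0.0057 0 0; 0 0 0 0.0032 -0.0083 0 0; 0 0 0 0.0046 -0.0110 0 0; 0 0 0 0.0059 -0.0137 0 0; 0 0 0 0.0073 -0.0164 0 0; 0 0 0 0.0086 -0.0191 0 0; 0 0 0 0.0100 -0.0217 0 0; 0 0 0 0.0113 -0.0244 0 0; 0 0 0 0.0127 -0.0271 0 0; 0 0 0 0.0145 -0.0294 0 0; 0 0 0 0.0167 -0.0315 0 0; 0 0 0 0.0188 -0.0336 0 0
end [-70.23 -28.56]
```

```bash
cat >> st.py <<'E'
    b=np.array([-3.92,-1.47,.0048]); c,s=np.cos(b[2]),np.sin(b[2]); Rb=np.array([[c,-s],[s,c]])
    p=(p-b[:2])@Rb; f=ft@Rb
    F=F_(); best=None; L0=0
    for i in range(len(F)-1):
        d=F[i+1]-F[i];L=np.linalg.norm(d);d/=L;n=np.array([-d[1],d[0]]);u=(p-F[i])@d;v=(p-F[i])@n
        e=np.linalg.norm(p-F[i]-np.clip(u,0,L)*d)
        if best is None or e<best[0]: best=(e,i,u,v,f@n,f@d)
    print("facet %d u %.1f dist %.2f Fn %.1f Ft %.1f"%best[1:])
E
python3 st.py
echo '[[[0,0,0,0.0005,-0.003,0,0],[0,0,0,0.0019,-0.0057,0,0],[0,0,0,0.0032,-0.0083,0,0],[0,0,0,0.0046,-0.011,0,0],[0,0,0,0.0059,-0.0137,0,0],[0,0,0,0.0073,-0.0164,0,0]]]' > next.json && python3 -m jog next.json >/dev/null; python3 st.py; python3 path.py -81.7 -45.8 1.8 71 110 3
```

```text
t 19.65 track [-90.33 -63.61] bar [-85.38 -60.76] z 52.13 F track [-6.64 -2.59] Fz -0.82 yaw -177.48 tilt [0.21 0.12] grip 99
facet 1 u 22.7 dist 5.33 Fn 6.2 Ft -3.6
t 20.4 track [-83.8  -46.77] bar [-78.73 -43.97] z 52.54 F track [-7.62 -1.68] Fz -0.43 yaw -177.5 tilt [0.3 0.1] grip 99
facet 2 u 12.6 dist 5.61 Fn 6.0 Ft -4.9
corners s [  0.   25.3  52.9  80.8 108.8 136.7 164.  190.4 216.2 242.2 267. ]
0 0 0 0.0013 -0.0027 0 0; 0 0 0 0.0027 -0.0053 0 0; 0 0 0 0.0040 -0.0080 0 0; 0 0 0 0.0054 -0.0107 0 0; 0 0 0 0.0072 -0.0130 0 0; 0 0 0 0.0094 -0.0151 0 0; 0 0 0 0.0115 -0.0172 0 0; 0 0 0 0.0136 -0.0194 0 0; 0 0 0 0.0157 -0.0215 0 0; 0 0 0 0.0178 -0.0236 0 0; 0 0 0 0.0199 -0.0258 0 0; 0 0 0 0.0220 -0.0279 0 0; 0 0 0 0.0241 -0.0300 0 0; 0 0 0 0.0265 -0.0318 0 0
end [-55.22 -13.95]
```

```bash
echo '[[[0,0,0,0.0013,-0.0027,0.0003,0],[0,0,0,0.0027,-0.0053,0.0003,0],[0,0,0,0.004,-0.008,0.0003,0],[0,0,0,0.0054,-0.0107,0.0003,0],[0,0,0,0.0072,-0.013,0.0003,0],[0,0,0,0.0094,-0.0151,0.0003,0],[0,0,0,0.0115,-0.0172,0.0003,0]]]' > next.json && python3 -m jog next.json >/dev/null; python3 st.py; python3 path.py -70.2 -28.6 1.8 92 131 3
```

```text
t 21.27 track [-72.68 -29.54] bar [-67.5  -26.81] z 52.36 F track [-8.61 -1.92] Fz -1.48 yaw -177.5 tilt [0.35 0.11] grip 99
facet 3 u 5.1 dist 5.26 Fn 4.8 Ft -7.4
corners s [  0.   25.3  52.9  80.8 108.8 136.7 164.  190.4 216.2 242.2 267. ]
0 0 0 0.0021 -0.0022 0 0; 0 0 0 0.0042 -0.0043 0 0; 0 0 0 0.0063 -0.0064 0 0; 0 0 0 0.0084 -0.0086 0 0; 0 0 0 0.0105 -0.0107 0 0; 0 0 0 0.0126 -0.0128 0 0; 0 0 0 0.0150 -0.0146 0 0; 0 0 0 0.0176 -0.0160 0 0; 0 0 0 0.0203 -0.0174 0 0; 0 0 0 0.0230 -0.0188 0 0; 0 0 0 0.0256 -0.0201 0 0; 0 0 0 0.0283 -0.0215 0 0; 0 0 0 0.0310 -0.0229 0 0; 0 0 0 0.0336 -0.0243 0 0
end [-36.56  -4.33]
```

```bash
echo '[[[0,0,0,0.0021,-0.0022,0,0],[0,0,0,0.0042,-0.0043,0,0],[0,0,0,0.0063,-0.0064,0,0],[0,0,0,0.0084,-0.0086,0,0],[0,0,0,0.0105,-0.0107,0,0]]]' > next.json && python3 -m jog next.json >/dev/null; python3 st.py; python3 path.py -59.7 -17.9 1.8 107 146 3
```

```text
t 21.9 track [-60.86 -17.7 ] bar [-55.59 -15.05] z 51.58 F track [-5.91  0.78] Fz -1.09 yaw -177.54 tilt [0.17 0.02] grip 99
facet 3 u 21.8 dist 5.18 Fn 4.8 Ft -3.6
corners s [  0.   25.3  52.9  80.8 108.8 136.7 164.  190.4 216.2 242.2 267. ]
0 0 0 0.0021 -0.0021 0 0; 0 0 0 0.0045 -0.0039 0 0; 0 0 0 0.0071 -0.0053 0 0; 0 0 0 0.0098 -0.0067 0 0; 0 0 0 0.0125 -0.0081 0 0; 0 0 0 0.0151 -0.0094 0 0; 0 0 0 0.0178 -0.0108 0 0; 0 0 0 0.0205 -0.0122 0 0; 0 0 0 0.0231 -0.0136 0 0; 0 0 0 0.0258 -0.0149 0 0; 0 0 0 0.0285 -0.0162 0 0; 0 0 0 0.0315 -0.0167 0 0; 0 0 0 0.0344 -0.0172 0 0; 0 0 0 0.0374 -0.0177 0 0
end [-22.31  -0.22]
```

```bash
python3 path.py -59.7 -17.9 2.1 107 131 3| tail -2
```

```text
0 0 0 0.0025 -0.0021 0 0; 0 0 0 0.0049 -0.0038 0 0; 0 0 0 0.0076 -0.0052 0 0; 0 0 0 0.0102 -0.0066 0 0; 0 0 0 0.0129 -0.0080 0 0; 0 0 0 0.0156 -0.0093 0 0; 0 0 0 0.0182 -0.0107 0 0; 0 0 0 0.0209 -0.0121 0 0; 0 0 0 0.0236 -0.0135 0 0
end [-36.13  -4.44]
```

```bash
echo '[[[0,0,0,0.0025,-0.0021,0,0],[0,0,0,0.0049,-0.0038,0,0],[0,0,0,0.0076,-0.0052,0,0],[0,0,0,0.0102,-0.0066,0,0],[0,0,0,0.0129,-0.008,0,0],[0,0,0,0.0156,-0.0093,0,0]]]' > next.json && python3 -m jog next.json >/dev/null; python3 st.py; python3 path.py -44.1 -8.6 2.1 125 160 3|tail -2
```

```text
t 22.65 track [-45.75  -7.67] bar [-40.42  -5.13] z 51.87 F track [-6.28  3.12] Fz -0.58 yaw -177.56 tilt [ 0.23 -0.02] grip 99
facet 4 u 11.9 dist 5.44 Fn 5.7 Ft -4.2
0 0 0 0.0026 -0.0014 0 0; 0 0 0 0.0053 -0.0028 0 0; 0 0 0 0.0080 -0.0042 0 0; 0 0 0 0.0106 -0.0055 0 0; 0 0 0 0.0134 -0.0067 0 0; 0 0 0 0.0163 -0.0072 0 0; 0 0 0 0.0193 -0.0077 0 0; 0 0 0 0.0223 -0.0082 0 0; 0 0 0 0.0252 -0.0086 0 0; 0 0 0 0.0282 -0.0091 0 0; 0 0 0 0.0311 -0.0096 0 0; 0 0 0 0.0341 -0.0101 0 0
end [-10.     1.49]
```

```bash
echo '[[[0,0,0,0.0026,-0.0014,0,0],[0,0,0,0.0053,-0.0028,0,0],[0,0,0,0.008,-0.0042,0,0],[0,0,0,0.0106,-0.0055,0,0],[0,0,0,0.0134,-0.0067,0,0],[0,0,0,0.0163,-0.0072,0,0]]]' > next.json && python3 -m jog next.json >/dev/null; python3 st.py; python3 path.py -27.8 -1.4 2.1 143 180 3|tail -2
```

```text
t 23.4 track [-29.34  -0.41] bar [-23.96   2.02] z 51.67 F track [-8.18  2.94] Fz -0.79 yaw -177.58 tilt [ 0.21 -0.03] grip 99
facet 5 u 1.7 dist 5.14 Fn 4.2 Ft -7.6
0 0 0 0.0030 -0.0005 0 0; 0 0 0 0.0060 -0.0010 0 0; 0 0 0 0.0089 -0.0014 0 0; 0 0 0 0.0119 -0.0019 0 0; 0 0 0 0.0148 -0.0024 0 0; 0 0 0 0.0178 -0.0029 0 0; 0 0 0 0.0208 -0.0034 0 0; 0 0 0 0.0237 -0.0038 0 0; 0 0 0 0.0267 -0.0042 0 0; 0 0 0 0.0297 -0.0046 0 0; 0 0 0 0.0327 -0.0050 0 0; 0 0 0 0.0356 -0.0054 0 0; 0 0 0 0.0386 -0.0057 0 0
end [10.8   4.34]
```

```bash
echo '[[[0,0,0,0.003,-0.0004,0,0],[0,0,0,0.006,-0.0008,0,0],[0,0,0,0.0089,-0.0012,0,0],[0,0,0,0.0119,-0.0017,0,0],[0,0,0,0.0148,-0.0022,0,0],[0,0,0,0.0178,-0.0027,0,0]]]' > next.json && python3 -m jog next.json >/dev/null; python3 st.py; python3 path.py -10.0 1.3 2.3 161 200 3
```

```text
t 24.15 track [-10.45   2.44] bar [-5.05  4.75] z 51.16 F track [-4.78  4.39] Fz -0.21 yaw -177.58 tilt [ 0.08 -0.05] grip 99
facet 5 u 20.8 dist 4.91 Fn 5.1 Ft -4.0
corners s [  0.   25.3  52.8  80.5 108.3 136.1 163.3 189.7 215.6 241.8 266.5]
0 0 0 0.0033 -0.0005 0 0; 0 0 0 0.0062 -0.0010 0 0; 0 0 0 0.0092 -0.0014 0 0; 0 0 0 0.0122 -0.0017 0 0; 0 0 0 0.0152 -0.0021 0 0; 0 0 0 0.0181 -0.0025 0 0; 0 0 0 0.0211 -0.0029 0 0; 0 0 0 0.0241 -0.0033 0 0; 0 0 0 0.0271 -0.0036 0 0; 0 0 0 0.0300 -0.0040 0 0; 0 0 0 0.0329 -0.0047 0 0; 0 0 0 0.0357 -0.0058 0 0; 0 0 0 0.0385 -0.0069 0 0; 0 0 0 0.0413 -0.0080 0 0
end [31.33  9.27]
```

```bash
echo '[[[0,0,0,0.0033,-0.0005,-0.0003,0],[0,0,0,0.0062,-0.001,-0.0003,0],[0,0,0,0.0092,-0.0014,-0.0003,0],[0,0,0,0.0122,-0.0017,-0.0003,0],[0,0,0,0.0152,-0.0021,-0.0003,0],[0,0,0,0.0181,-0.0025,-0.0003,0],[0,0,0,0.0211,-0.0029,-0.0003,0]]]' > next.json && python3 -m jog next.json >/dev/null; python3 st.py; python3 path.py 11.1 4.2 2.3 182 218 3 | tail -2
```

```text
t 25.02 track [10.19  5.66] bar [15.61  7.82] z 51.73 F track [-3.99  4.49] Fz -0.12 yaw -177.59 tilt [ 0.13 -0.06] grip 99
facet 6 u 14.9 dist 5.29 Fn 5.0 Ft -3.4
0 0 0 0.0030 -0.0004 0 0; 0 0 0 0.0060 -0.0007 0 0; 0 0 0 0.0089 -0.0011 0 0; 0 0 0 0.0118 -0.0018 0 0; 0 0 0 0.0146 -0.0029 0 0; 0 0 0 0.0174 -0.0040 0 0; 0 0 0 0.0202 -0.0051 0 0; 0 0 0 0.0230 -0.0062 0 0; 0 0 0 0.0258 -0.0072 0 0; 0 0 0 0.0286 -0.0083 0 0; 0 0 0 0.0314 -0.0094 0 0; 0 0 0 0.0342 -0.0105 0 0; 0 0 0 0.0367 -0.0121 0 0
end [47.83 16.31]
```

```bash
echo '[[[0,0,0,0.003,-0.0004,0,0],[0,0,0,0.006,-0.0007,0,0],[0,0,0,0.0089,-0.0011,0,0],[0,0,0,0.0118,-0.0018,0,0],[0,0,0,0.0146,-0.0029,0,0]]]' > next.json && python3 -m jog next.json >/dev/null; python3 st.py; python3 path.py 25.7 7.1 2.3 197 218 3 | tail -2
```

```text
t 25.65 track [23.5   7.72] bar [28.94  9.79] z 52.18 F track [-9.65  2.51] Fz -2.19 yaw -177.56 tilt [0.3  0.01] grip 99
facet 7 u 2.9 dist 5.10 Fn 5.8 Ft -8.1
0 0 0 0.0028 -0.0011 0 0; 0 0 0 0.0056 -0.0022 0 0; 0 0 0 0.0084 -0.0033 0 0; 0 0 0 0.0112 -0.0043 0 0; 0 0 0 0.0140 -0.0054 0 0; 0 0 0 0.0168 -0.0065 0 0; 0 0 0 0.0196 -0.0076 0 0; 0 0 0 0.0221 -0.0092 0 0
end [47.83 16.31]
```

```bash
echo '[[[0,0,0,0.0014,-0.0006,0.0003,0],[0,0,0,0.0028,-0.0011,0.0003,0],[0,0,0,0.0056,-0.0022,0.0003,0],[0,0,0,0.0084,-0.0033,0.0003,0],[0,0,0,0.0112,-0.0043,0.0003,0],[0,0,0,0.014,-0.0054,0.0003,0]]]' > next.json && python3 -m jog next.json >/dev/null; python3 st.py; python3 path.py 39.7 12.5 2.3 212 250 2
```

```text
t 26.4 track [38.49 13.52] bar [43.97 15.49] z 51.57 F track [-5.36  3.41] Fz 0.34 yaw -177.57 tilt [ 0.17 -0.03] grip 99
facet 7 u 18.9 dist 5.07 Fn 5.1 Ft -3.8
corners s [  0.   25.3  52.8  80.5 108.3 136.1 163.3 189.7 215.6 241.8 266.5]
0 0 0 0.0028 -0.0011 0 0; 0 0 0 0.0047 -0.0018 0 0; 0 0 0 0.0065 -0.0027 0 0; 0 0 0 0.0081 -0.0038 0 0; 0 0 0 0.0098 -0.0050 0 0; 0 0 0 0.0114 -0.0061 0 0; 0 0 0 0.0130 -0.0073 0 0; 0 0 0 0.0147 -0.0084 0 0; 0 0 0 0.0163 -0.0096 0 0; 0 0 0 0.0179 -0.0107 0 0; 0 0 0 0.0196 -0.0119 0 0; 0 0 0 0.0212 -0.0130 0 0; 0 0 0 0.0228 -0.0142 0 0; 0 0 0 0.0245 -0.0154 0 0; 0 0 0 0.0261 -0.0165 0 0; 0 0 0 0.0277 -0.0177 0 0; 0 0 0 0.0292 -0.0190 0 0; 0 0 0 0.0307 -0.0204 0 0; 0 0 0 0.0321 -0.0217 0 0; 0 0 0 0.0336 -0.0231 0 0
end [73.32 35.57]
```

```bash
echo '[[[0,0,0,0.0028,-0.0011,0,0],[0,0,0,0.0047,-0.0018,0,0],[0,0,0,0.0065,-0.0027,0,0],[0,0,0,0.0081,-0.0038,0,0],[0,0,0,0.0098,-0.005,0,0],[0,0,0,0.0114,-0.0061,0,0]]]' > next.json && python3 -m jog next.json >/dev/null; python3 st.py; python3 path.py 51.1 18.6 2.3 226 254 2|tail -2
```

```text
t 27.15 track [48.19 18.38] bar [53.69 20.28] z 52.29 F track [-10.5    0.79] Fz -1.24 yaw -177.53 tilt [0.38 0.08] grip 99
facet 8 u 4.3 dist 5.18 Fn 6.7 Ft -8.1
0 0 0 0.0033 -0.0023 0 0; 0 0 0 0.0049 -0.0035 0 0; 0 0 0 0.0065 -0.0046 0 0; 0 0 0 0.0082 -0.0058 0 0; 0 0 0 0.0098 -0.0069 0 0; 0 0 0 0.0114 -0.0081 0 0; 0 0 0 0.0131 -0.0093 0 0; 0 0 0 0.0147 -0.0104 0 0; 0 0 0 0.0163 -0.0116 0 0; 0 0 0 0.0178 -0.0129 0 0; 0 0 0 0.0193 -0.0143 0 0; 0 0 0 0.0207 -0.0156 0 0; 0 0 0 0.0222 -0.0170 0 0; 0 0 0 0.0237 -0.0183 0 0; 0 0 0 0.0252 -0.0197 0 0
end [76.28 38.26]
```

```bash
echo '[[[0,0,0,0.0014,-0.0011,0.0003,0],[0,0,0,0.0031,-0.0023,0.0003,0],[0,0,0,0.0048,-0.0035,0.0003,0],[0,0,0,0.0064,-0.0046,0.0003,0],[0,0,0,0.0081,-0.0058,0,0],[0,0,0,0.0098,-0.007,0,0],[0,0,0,0.0114,-0.0081,0,0],[0,0,0,0.0131,-0.0093,0,0]]]' > next.json && python3 -m jog next.json >/dev/null; python3 st.py;  echo '[[[0,0,0,0.0016,-0.0011,0,0],[0,0,0,0.0032,-0.0023,0,0],[0,0,0,0.0047,-0.0036,0,0],[0,0,0,0.0062,-0.005,0,0],[0,0,0,0.0076,-0.0063,0,0],[0,0,0,0.0091,-0.0077,0,0],[0,0,0,0.0091,-0.0077,0,0]]]' > next.json && python3 -m jog next.json>/dev/null; python3 st.py
```

```text
t 28.15 track [62.32 28.31] bar [67.9  30.11] z 51.84 F track [-7.17  3.17] Fz -1.35 yaw -177.55 tilt [0.25 0.02] grip 99
facet 8 u 21.6 dist 5.13 Fn 6.7 Ft -4.0
t 29.02 track [71.68 36.13] bar [77.31 37.87] z 51.84 F track [-5.51  3.64] Fz 1.87 yaw -177.55 tilt [0.21 0.01] grip 99
facet 9 u 7.6 dist 5.22 Fn 6.4 Ft -1.6
```

```bash
echo '[[[0,0,0,-0.007,-0.0075,0,0],[0,0,0,-0.0135,-0.0148,-0.005,0],[0,0,0,-0.0135,-0.0148,-0.04,0],[0,0,0,-0.0135,-0.0148,-0.09,0],[0,0,0,-0.04,-0.025,-0.14,0],[0,0,0,-0.07,-0.04,-0.18,0],[0,0,0,-0.09,-0.05,-0.2,0],[0,0,0,-0.09,-0.05,-0.2,0],[0,0,0,-0.09,-0.05,-0.2,0]]]' > next.json && python3 -m jog next.json
python3 - <<'E'
from h import *
o=manip.get_obs(); im=manip.camera("wrist"); cv2.imwrite("pics/w5.png",im)
X,Y=np.meshgrid(np.arange(-115,105,.33),np.arange(-120,60,.33))
P=np.c_[X.ravel(),Y.ravel()]/1000@tr["R"].T+tr["t"]
p=proj("wrist",np.c_[P,np.full(len(P),.025)],o).astype(np.float32)
cv2.imwrite("pics/r5.png",cv2.remap(im,p[:,0].reshape(X.shape),p[:,1].reshape(X.shape),1))
E
```

```text
clock: 30.15
position: [0.5852, 0.0227, 0.2499]
ee_rot: [-0.022, 1.0, 0.0, -0.001]
ft_force: [-0.1, -0.6, -1.9]
grip_width: 0.271
grasp_force: 98.9
```

View pics/r5.png

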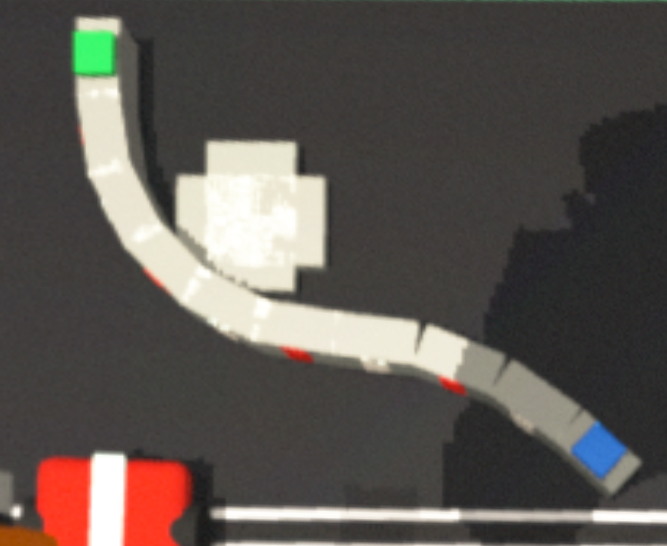

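All blocks sit flush with the wall line: red faces at (155,280), (297,354) and (452,385), with no bumps left. Now back to the stand.

```bash
echo '[[[0,0,0,-0.004,-0.055,0,0],[0,0,0,-0.008,-0.11,0,0],[0,0,0,-0.012,-0.165,0.02,0],[0,0,0,-0.016,-0.22,0.04,0],[0,0,0,-0.02,-0.275,0.06,0],[0,0,0,-0.025,-0.327,0.084,0],[0,0,0,-0.025,-0.327,0.084,0],[0,0,0,-0.025,-0.327,0.084,0],[0,0,0,-0.025,-0.327,0.084,0]]]' > next.json && python3 -m jog next.json
python3 - <<'E'
from h import *
o=manip.get_obs(); im=manip.camera("wrist"); cv2.imwrite("pics/w6.png",im)
print(o["position"]); d=np.r_[.6244,-.3033,.0471]-o["position"]; print("to go",rel(o,d))
a=cv2.imread("pics/w4.png")[265:300,290:355]
print(cv2.minMaxLoc(cv2.matchTemplate(im[240:330,270:380],a,cv2.TM_CCOEFF_NORMED)))
cv2.imwrite("pics/c6.png",cv2.resize(np.hstack([cv2.imread("pics/w4.png")[180:330,270:380],im[180:330,270:380]]),None,fx=3,fy=3))
E
```

```text
clock: 31.32
position: [0.6258, -0.3011, 0.1674]
ee_rot: [-0.023, 1.0, 0.0, 0.0]
ft_force: [0.3, 0.3, -0.6]
grip_width: 0.266
grasp_force: 98.9
[ 0.62576847 -0.30107336  0.16735648]
to go [ 0.00158384 -0.00227931  0.12025285]
(0.016753356903791428, 0.9946838021278381, (20, 55), (20, 25))
```

View pics/c6.png

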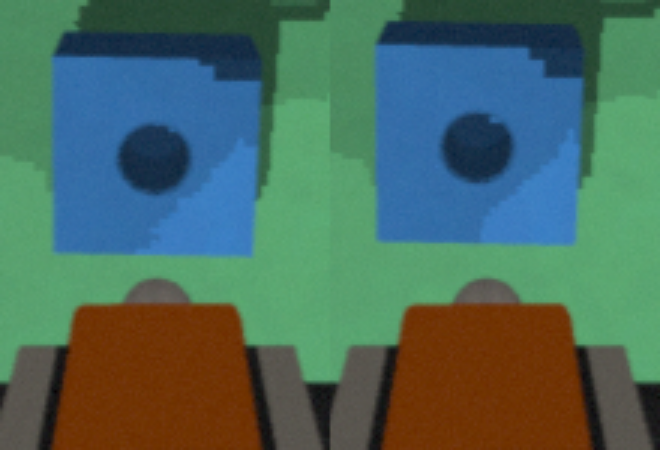

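The tool has not moved in the grip (tip pixel unchanged from before); the hole is offset only by the arm's 2–3 mm.

```bash
echo '[[[0,0,0,0.0016,-0.0023,0.03,0],[0,0,0,0.0016,-0.0023,0.06,0],[0,0,0,0.0016,-0.0023,0.08,0],[0,0,0,0.0016,-0.0023,0.08,0],[0,0,0,0.0016,-0.0023,0.08,0]]]' > next.json && python3 -m jog next.json
python3 - <<'E'
from h import *
o=manip.get_obs();d=np.r_[.6244,-.3033,.0471]-o["position"]; print("to go",rel(o,d))
E
```

```text
clock: 32.0
position: [0.6244, -0.3055, 0.0883]
ee_rot: [-0.022, 1.0, -0.0, 0.001]
ft_force: [0.6, 0.4, -1.2]
grip_width: 0.269
grasp_force: 98.9
to go [-5.96514814e-05  2.19897968e-03  4.11902097e-02]
```

```bash
echo '[[[0,0,0,0,0.0022,0,0],[0,0,0,0,0.0022,0.003,0],[0,0,0,0,0.0022,0.003,0]]]' > next.json && python3 -m jog next.json
python3 - <<'E'
from h import *
o=manip.get_obs();d=np.r_[.6244,-.3033,.0471]-o["position"]; print("to go",rel(o,d))
E
```

```text
clock: 32.38
position: [0.6235, -0.303, 0.0838]
ee_rot: [-0.022, 1.0, 0.0, -0.0]
ft_force: [0.1, -0.4, -0.7]
grip_width: 0.269
grasp_force: 98.9
to go [-0.00091344 -0.00032637  0.03671794]
```

```bash
echo '[[[0,0,0,-0.0006,-0.0002,0.01,0],[0,0,0,-0.0006,-0.0002,0.02,0],[0,0,0,-0.0006,-0.0002,0.028,0],[0,0,0,-0.0006,-0.0002,0.033,0],[0,0,0,-0.0006,-0.0002,0.0355,0],[0,0,0,-0.0006,-0.0002,0.0355,0],[0,0,0,-0.0006,-0.0002,0.0355,0]]]' > next.json && python3 -m jog next.json
```

```text
clock: 33.25
position: [0.6243, -0.3034, 0.0487]
ee_rot: [-0.022, 1.0, -0.0, 0.0]
ft_force: [0.3, -0.4, -1.2]
grip_width: 0.265
grasp_force: 98.9
```

```bash
echo '[[[0,0,0,0,0,0.0013,0],[0,0,0,0,0,0.0013,0],[0,0,0,0,0,0.0013,0]]]' > next.json && python3 -m jog next.json; echo '[[[0,0,0,0,0,0,0.35],[0,0,0,0,0,0,0.5],[0,0,0,0,0,0,1],[0,0,0,0,0,0,1],[0,0,0,0,0,0,1],[0,0,0,0,0,0,1],[0,0,0,0,0,-0.03,1],[0,0,0,0,0,-0.07,1],[0,0,0,0,0,-0.12,1],[0,0,0,0,0,-0.16,1],[0,0,0,0,0,-0.16,1],[0,0,0,0,0,-0.16,1]]]' > next.json && python3 -m jog next.json
python3 - <<'E'
from h import *
o=manip.get_obs(); im=manip.camera("wrist"); cv2.imwrite("pics/w7.png",im)
hsv=cv2.cvtColor(im,cv2.COLOR_BGR2HSV)
m=((hsv[...,2]>180)&(hsv[...,1]>170)&(hsv[...,0]<20)).astype(np.uint8);m[:150]=0;m[320:]=0;m[:,:260]=0;m[:,380:]=0
h=max(cv2.findContours(m,0,2)[0],key=cv2.contourArea).reshape(-1,2)
w=toplane("wrist",h,0.088,o)[:,:2]*1000; print(cv2.minAreaRect(w.astype(np.float32)))
r=manip.outline_of("wrist","tool"); print([(x["confidence"],x["bbox"]) for x in r[:2]])
E
```

```text
clock: 33.62
position: [0.6242, -0.3033, 0.0472]
ee_rot: [-0.022, 1.0, -0.0, 0.0]
ft_force: [1.2, -0.4, -1.1]
grip_width: 0.268
grasp_force: 99.2
clock: 35.12
position: [0.6239, -0.3031, 0.2064]
ee_rot: [-0.022, 1.0, 0.0, -0.0]
ft_force: [-0.7, 1.0, -0.2]
grip_width: 0.998
grasp_force: 0.0
((624.846435546875, -302.49237060546875), (22.044553756713867, 22.736730575561523), 2.4641153812408447)
[(0.8, [303.8, 204.7, 337.0, 251.5])]
```

The handle top is back where it started (within 0.1 mm) and reads square at seated height.

```bash
python3 -c "
from workcell import manip
print(manip.hand_in())"
```

```text
the job is handed in; nothing more can be done
None
```

I ran the whole stroke and handed the job in at about 35 s. The judge gave no verdict, but the last pictures showed all eight blocks flush and the tool back upright in its stand; the highest force I read between moves was about 11 N.

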